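# Load the filter slide and set the photometer's number wheel

## Task

Get the photometer ready for filter 5. First push the filter slide tip first into the slot in the front of the photometer until it is fully home against the hidden stop, and let go of it; then roll the knurled wheel by its edge until the digit 5 stands squarely in the window, and leave it so. Do not push about or tip the beaker, the dropper bottle and the label roll that stand around.

Things in the scene. Friction and masses are not known exactly. Their poses are not given: they have to be found in the camera images.
- photometer: Fixed bench photometer: low white box 130 (x) x 220 (y) x 62 (z) mm, grey slide bay at its right end (-y). Origin: centre of its underside, on the worktop; x to its back (the front, x = -65 mm, faces the robot), y to its left. Flat top at z = 62 mm; on it at y = 0 a half-round cowl 28 mm wide, up to z = 93 mm, with the digit window; the knurled wheel is 32 mm left of the cowl.
- slot_mouth (a point): Centre of the lower edge of the slot's mouth in the front face, at (-65, -80, 16) mm in the photometer's frame. The slot is 34 mm wide, 17 mm high, level, runs along the photometer's +x (its floor 16 mm above the worktop) and is blind: a hidden stop lies 70 mm behind the mouth. Dark flared lips stick out 11 mm in front of the face and lead the bar in.
- wheel_axis (a point): Centre of the knurled wheel, at (0, 55, 47) mm in the photometer's frame; its axis is level, along the photometer's y. The black wheel is 90 mm in diameter and 18 mm wide (y); its upper part stands 30 mm proud of the photometer's top (highest point 92 mm above the worktop), and both flat sides are free there for a finger.
- window (a point): Centre of the digit window, in the front half of the cowl, leaning 25 degrees forward from straight up, about 25 mm long and 22 mm wide. It shows one white 18 mm tall seven-segment digit of a black drum fixed on the wheel's shaft, to be read from the robot's side.
- number_wheel (a joint): Angle of wheel and digit drum, rad. Digit n stands squarely in the window at n x 0.6283 (0 at 0, 5 at 3.1416, 9 at the end stop 5.655). It grows as the wheel's top is rolled to the back, away from the robot (photometer's +x). No clicks: a steady drag of 0.08 N m (2 N at the edge), and it stays where it is left. Starts between digits 0.9 and 3.6.
- filter_slide: Loose filter slide, 0.08 to 0.17 kg: flat aluminium bar 130 (x) x 30 (y) x 12 (z) mm, a small round glass near its tip, an upright black handle at the other end. Origin: centre of its underside; x from handle to tip, z up. Balances 10 mm ahead of its middle. Lies flat, handle up, on the worktop's right or left. When home, the handle ends 20 mm in front of the photometer's face.
- slide_handle (a point): Grip point in the handle of the filter slide, at (-45, 0, 30) mm in the slide's frame. The handle is a plate 40 mm long (x from -65 to -25 mm), 12 mm thick (y) and reaches from the bar (12 mm above the slide's underside) up to 42 mm above the underside.
- slide_tip (a point): Middle of the lower edge of the slide's tip, at (65, 0, 0) mm in the slide's frame. When home it lies 70 mm behind slot_mouth, at x = +5 mm, y = -80 mm in the photometer's frame.
- beaker: Bystander: glass beaker, 62 mm wide, 71 mm high, standing in front of the photometer's left half. Origin: centre of its base.
- dropper: Bystander: brown dropper bottle, 41 mm diameter, 114 mm high, standing beside the photometer's right end. Origin: centre of its base.
- label_roll: Bystander: roll of labels lying flat, 74 mm diameter, 34 mm high, on the side of the worktop where the slide is not. Origin: centre of its underside.
Not all that is in view belongs to the job. What is shaped like the filter_slide but blue is not meant.

How it is judged:
By the outcome, as a careful person would: the job done as asked, in the order asked, and still so for the second after the job is handed in, with the robot touching nothing.
It also fails if it takes over 64 s, if anything falls off the work surface, if the arm or the gripper's body presses on something with over 40 N, if the wrist force passes 120 N, or if a joint passes its speed limit or range.

## Robot

A 7-joint arm with a two-finger parallel gripper is mounted at the origin on a cart in front of the work surface, level with it; the furniture and walls round the work are solid. World frame = base frame: x ahead of the robot, y to its left, z up, the work surface at z = 0. Lengths are in m, angles in rad, forces in N, time in s.
With the tool pointing down it reaches from about 0.425 to 0.925 m from the base axis. Payload 6.8 kg.
Tool frame: the origin (TCP) lies at the very end of the fingers, on their centre line; the grasp point (between the pads) lies 19 mm behind it; z points along the fingers, y is the line along which they close (so a half turn about z gives the same grasp; the last joint's range is limited). The gripper opens to 85 mm and grips with 20 to 120 N. Pads are 22 mm wide; open, the fingers measure 114 mm over their backs; the gripper's body (76 mm by 85 mm) begins 54 mm behind the grasp point. The pads swing forward as they close: fully open they stand 13 mm farther back than shut.
Start: joints at [-1.334, 0.477, 0.022, 1.555, -0.011, 1.109, -0.083], TCP at [0.228, 0.635, 0.231] pointing down, gripper open.
Joint ranges: [-2.96, 2.96], [-0.34, 2.1], [-1.41, 1.46], [0.24, 2.44], [-1.37, 4.51], [0.17, 1.92], [-2.96, 2.96]. Speed limits (rad/s): [2.39, 2.39, 3.14, 3.14, 3.14, 3.14, 3.14].

## Interface

Orientations are given as a unit quaternion [w, x, y, z].
In Python, from station import bot gives the robot as it stands. The module is installed in compiled form; this text tells all that it offers.
- The arm moves only by the shell command python3 -m jog 'ROWS' [OPENING] [FORCE]. ROWS is JSON, a list of rows, each a list of 4 numbers: the shift along the tool's x, y, z in cm, then the turn about the tool's z in rad. In form: [[x, y, z, spin], ...]. A call has 1 to 20 rows; each row is the pose to reach, as a shift and turn from the pose commanded when the call began, along the tool's axes at that moment; what a row does not reach only later rows make up. A row lasts 1/12 s, in which the tool goes at most 41.7 mm and 7.16 degrees, less where a joint would pass 70% of its speed; a pose out of reach is approached as far as the arm can. A call with a gripper value outside its range is refused whole. OPENING is the closure, from -1 (fully open) to 1 (shut), set as the call begins (- or left out, the last holds). The fingers move at their own pace and stop on an object; FORCE is the grip in N (left out, the last holds). Time passes only in rows, so rows that repeat a pose let the fingers close. It gives the time, the measured TCP pose, the force, the opening and the grip force at its end, in the units of the state.
- bot.get_obs(): the state, without advancing time (a new reading comes with each control period).
- bot.read_camera(name): name is "side" or "top" or "wrist"; returns a dict with "pixels" (400x640x3 uint8, red, green, blue), "depth" (400x640 float32, m along the optical axis (not along the pixel's ray), 0 where there is no reading), "fovy" (degrees; the focal length in pixels is half the picture's height over the tangent of half this angle, whatever the lens; pixels are square), "cx", "cy" (the principal point, pixels), "pose" (4x4, takes a point from camera to world coordinates). Camera axes: x right, y down, z forward; pixel columns grow to the right and rows downward; lengths in m; the calibration is good to about 2 mm. A picture is of the moment at which its call begins.
- bot.hand_in(): hands the job in; it is judged then, once.
The state is a dict: "t": time; "q": joint angles; "joint_vel": joint speeds; "joint_torque": joint torques, N m; "eef_pos": TCP position; "tool_rot": TCP orientation; "contact_force": force on the tool from outside, world axes, zero at the start; "torque": the same for the moment, N m; "gripper_width": opening from 0.0 (shut) to 1.0 (fully open); "grasp_force": force on a finger pad.
Only numpy, scipy, OpenCV 4.12 (cv2) and the standard library are available. Lean on these libraries where they do the work, as an engineer would, in place of code of your own. Each camera call takes 0.05 s, during which the arm holds its last target. There are 200 camera calls.

## Working session

There is one attempt and no reset: what is moved stays moved. The work goes in short steps, Python scripts to look and compute and a shell command to move; the robot and the scene stay as the last step left them, time stands still between calls to the robot, and variables do not carry over. Pictures are saved under pics/ and viewed, at most 10 in all, crops included, and the job is handed in when it is done.

```bash
mkdir -p pics; cat > h.py <<'E'
import numpy as np, cv2
from station import bot
def grab(n):
    c=bot.read_camera(n); np.savez(f'{n}.npz',**c); return c
def save(c,f,box=None,s=1):
    p=c['pixels'][:,:,::-1]
    if box: p=p[box[1]:box[3],box[0]:box[2]]
    cv2.imwrite('pics/'+f,cv2.resize(p,None,fx=s,fy=s,interpolation=cv2.INTER_CUBIC))
def cloud(c):
    f=200/np.tan(np.radians(float(c['fovy']))/2)
    v,u=np.mgrid[:400,:640]; d=c['depth']
    P=np.stack([(u-c['cx'])/f*d,(v-c['cy'])/f*d,d],-1)
    T=c['pose']; W=P@T[:3,:3].T+T[:3,3]; W[d==0]=np.nan; return W
def load(n): return dict(np.load(f'{n}.npz'))
def proj(c,p):
    f=200/np.tan(np.radians(float(c['fovy']))/2)
    T=c['pose']; q=T[:3,:3].T@(np.asarray(p)-T[:3,3]); return q[0]/q[2]*f+c['cx'],q[1]/q[2]*f+c['cy']
E
python3 - <<'E'
from h import *
import cv2
a=grab('top');b=grab('side')
save(a,'top.png');save(b,'side.png')
print(bot.get_obs()); print(a['pose'],b['pose'])
E
```

```text
{'t': 0.1, 'q': array([-1.33408919,  0.47774239,  0.0223298 ,  1.55634847, -0.01148956,
        1.10929724, -0.08306516]), 'joint_vel': array([-1.18875836e-04, -3.35515394e-03, -9.47395746e-05,  3.23647712e-04,
        8.31702419e-04,  1.02643959e-03,  7.02150850e-04]), 'joint_torque': array([ 4.56798618e-03, -5.97765326e+01,  1.61389131e+00, -2.81956351e+01,
        1.28733294e-02,  5.07062359e-03, -1.14539682e-05]), 'eef_pos': array([0.22798562, 0.63476562, 0.23040769]), 'tool_rot': array([-8.08117565e-05,  1.71515752e-01,  9.85181025e-01, -8.29769883e-04]), 'contact_force': array([ 0.43962026, -0.03088434, -0.94764663]), 'torque': array([ 0.02807414, -0.02485159,  0.01679116]), 'grasp_force': 0.0, 'gripper_width': 0.9984255973765467}
[[ 0.02666669 -0.98569212  0.16643298  0.35559774]
 [-0.9993915  -0.03003254 -0.01773913  0.00970183]
 [ 0.02248372 -0.16585867 -0.98589319  1.22569037]
 [ 0.          0.          0.          1.        ]] [[-0.95616799 -0.205323    0.20877077  0.33502611]
 [-0.29241741  0.63223    -0.71747981  0.65007083]
 [ 0.01532396 -0.74707944 -0.66455811  0.67355774]
 [ 0.          0.          0.          1.        ]]
```

View pics/top.png

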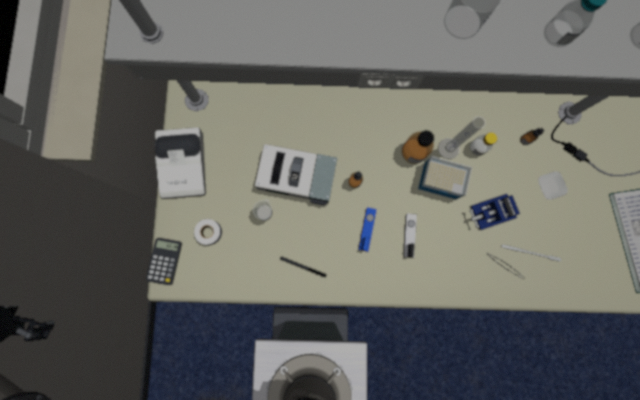

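View pics/side.png

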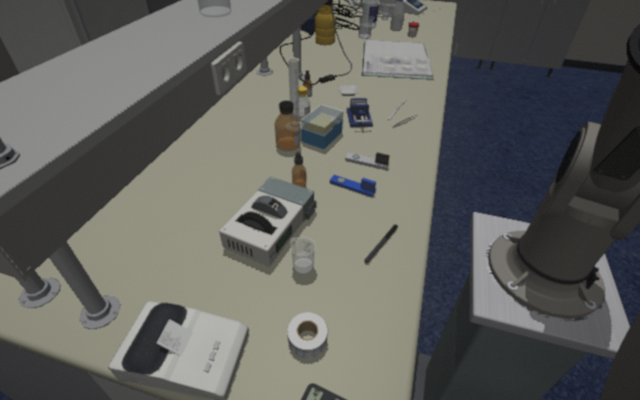

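The top view shows the photometer at about (295,174), the slide at (410,235) with its black handle toward the robot, and the blue decoy at (368,228). The beaker is at (262,212), the dropper at (355,180) and the label roll at (207,232).

```bash
python3 - <<'E'
from h import *
a=load('top');W=cloud(a)
def reg(c,box,z0,z1):
    W=cloud(c);R=W[box[1]:box[3],box[0]:box[2]].reshape(-1,3)
    return R[(R[:,2]>z0)&(R[:,2]<z1)]
t=W[250:290,330:380].reshape(-1,3);print('table z',np.nanmedian(t[:,2]), np.nanstd(t[:,2]))
def rect(n,R):
    r=cv2.minAreaRect((R[:,:2]*1000).astype(np.float32));print(n,len(R),np.round(r[0],1),np.round(r[1],1),round(r[2],1),'box',cv2.boxPoints(r).round().tolist())
rect('phot',reg(a,(245,135,345,215),.052,.07))
for z in((.006,.05),(.006,.02),(.025,.06)): rect('slide%s'%(z,),reg(a,(398,205,424,265),*z))
rect('beaker',reg(a,(245,195,278,230),.02,.09))
rect('dropper',reg(a,(342,165,366,195),.02,.13))
rect('roll',reg(a,(190,215,225,250),.02,.05))
rect('blue',reg(a,(355,200,380,257),.006,.06))
# edges in side
b=load('side')
rect('slide side',reg(b,(340,145,395,172),.006,.05))
rect('handle side',reg(b,(340,145,395,172),.025,.05))
rect('phot side',reg(b,(215,175,320,265),.055,.068))
E
```

```text
table z -3.320267619710826e-05 0.0024461072466591197
phot 2915 [593.7  64.1] [220.4 212.1] 81.1 box [[472.0, -28.0], [681.0, -61.0], [716.0, 157.0], [506.0, 189.0]]
slide(0.006, 0.05) 460 [ 463.4 -293.3] [ 57.2 173. ] 89.2 box [[376.0, -321.0], [549.0, -323.0], [550.0, -266.0], [377.0, -263.0]]
slide(0.006, 0.02) 378 [ 463.4 -293.3] [ 57.2 173. ] 89.2 box [[376.0, -321.0], [549.0, -323.0], [550.0, -266.0], [377.0, -263.0]]
slide(0.025, 0.06) 76 [ 416.4 -282.6] [13.6 38.1] 85.8 box [[397.0, -288.0], [435.0, -291.0], [436.0, -277.0], [398.0, -274.0]]
beaker 325 [518.  149.9] [54.8 51.4] 3.3 box [[489.0, 174.0], [492.0, 123.0], [547.0, 126.0], [544.0, 177.0]]
dropper 188 [ 617.  -116.8] [39.3 34.5] 57.8 box [[592.0, -124.0], [621.0, -143.0], [642.0, -109.0], [613.0, -91.0]]
roll 443 [453.9 308.6] [73.2 73. ] 70.9 box [[407.0, 286.0], [476.0, 262.0], [500.0, 331.0], [431.0, 355.0]]
blue 447 [ 487.6 -159. ] [149.8  58.1] 3.0 box [[411.0, -134.0], [414.0, -192.0], [564.0, -184.0], [561.0, -126.0]]
slide side 415 [ 460.9 -284.4] [ 33.5 129.2] 86.7 box [[395.0, -297.0], [524.0, -305.0], [526.0, -271.0], [397.0, -264.0]]
handle side 98 [ 416.5 -280.7] [39.5 15.6] 0.5 box [[397.0, -273.0], [397.0, -289.0], [436.0, -288.0], [436.0, -273.0]]
phot side 3078 [587.5  64.6] [224.6 219.7] 81.1 box [[462.0, -29.0], [679.0, -63.0], [713.0, 158.0], [496.0, 193.0]]
```

```bash
cat >> h.py <<'E'
from scipy.spatial.transform import Rotation as Ro
def row(p,ydir=None,o=None):
    "row (cm, rad) for a world TCP target and world heading (deg) of the tool's y"
    o=o or bot.get_obs(); w,x,y,z=o['tool_rot']; R=Ro.from_quat([x,y,z,w]).as_matrix()
    s=R.T@(np.asarray(p)-o['eef_pos'])*100
    h=np.degrees(np.arctan2(R[1,1],R[0,1])); sp=0 if ydir is None else -np.radians((ydir-h+180)%360-180)
    return np.round([*s,sp],3).tolist()
def st():
    o=bot.get_obs();w,x,y,z=o['tool_rot'];R=Ro.from_quat([x,y,z,w]).as_matrix()
    print('t%.1f'%o['t'],'p',o['eef_pos'].round(4),'ydir %.1f'%np.degrees(np.arctan2(R[1,1],R[0,1])),'tilt',R[:2,2].round(3),'F',o['contact_force'].round(1),'w%.3f g%.0f'%(o['gripper_width'],o['grasp_force']),'q',o['q'].round(2))
E
python3 - <<'E'
from h import *
print(row([.5,.35,.26],81),row([.43,.06,.26],81))
E
```

```text
[-35.225, -17.613, -2.926, -0.188] [-38.437, -47.273, -2.876, -0.188]
```

```bash
python3 -m jog '[[-35,-17.5,-3,-0.19],[-35,-17.5,-3,-0.19],[-35,-17.5,-3,-0.19],[-35,-17.5,-3,-0.19],[-35,-17.5,-3,-0.19],[-35,-17.5,-3,-0.19],[-35,-17.5,-3,-0.19],[-35,-17.5,-3,-0.19],[-35,-17.5,-3,-0.19],[-35,-17.5,-3,-0.19],[-38.5,-47,-3,-0.19],[-38.5,-47,-3,-0.19],[-38.5,-47,-3,-0.19],[-38.5,-47,-3,-0.19],[-38.5,-47,-3,-0.19],[-38.5,-47,-3,-0.19],[-38.5,-47,-3,-0.19],[-38.5,-47,-3,-0.19],[-38.5,-47,-3,-0.19]]'; python3 - <<'E'
from h import *
st(); c=grab('wrist'); save(c,'w1.png'); print(c['pose'].round(3))
E
```

```text
t: 1.68
eef_pos: [0.4308, 0.06, 0.2613]
tool_rot: [-0.0, 0.08, 0.997, 0.0]
contact_force: [1.1, 1.1, 0.8]
gripper_width: 0.999
grasp_force: 0.0
t1.7 p [0.4308 0.06   0.2613] ydir 80.8 tilt [-0.  0.] F [1.1 1.1 0.8] w0.999 g0 q [-0.52  0.03  0.24  2.07 -0.01  1.04  1.14]
[[ 0.158  0.942  0.294  0.355]
 [ 0.987 -0.151 -0.047  0.073]
 [ 0.     0.298 -0.955  0.404]
 [ 0.     0.     0.     1.   ]]
```

View pics/w1.png

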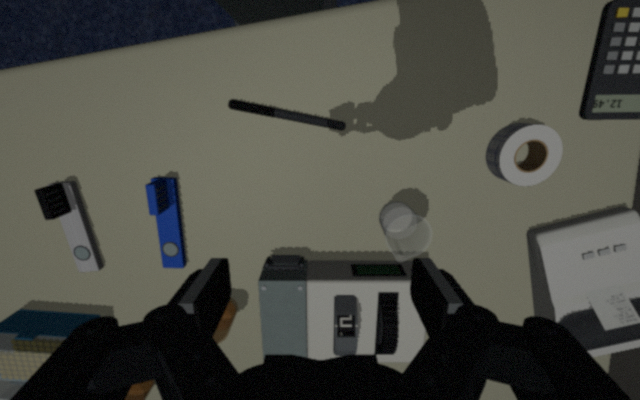

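The wrist view shows the grey bay with the lips at about (286,260), the cowl window at (345,322) and the wheel at (387,322). The slide is at (68,225) and the beaker at (405,230).

```bash
python3 - <<'E'
from h import *
def fit(n,ctr):
    W=cloud(load(n)).reshape(-1,3); W=W[~np.isnan(W[:,2])]
    W=W[(abs(W[:,2]-.062)<.005)&(np.hypot(W[:,0]-ctr[0],W[:,1]-ctr[1])<.15)]
    for b in((.518,.150),(.617,-.117)): W=W[np.hypot(W[:,0]-b[0],W[:,1]-b[1])>.05]
    # robust: edges as quantiles in rotated frame, yaw from front edge line
    yaw=np.radians(-9)
    for _ in range(4):
        e=np.array([np.cos(yaw),np.sin(yaw)]);l=np.array([-e[1],e[0]])
        u=W[:,:2]@e; v=W[:,:2]@l; pts=[]
        for k in np.arange(np.quantile(v,.03),np.quantile(v,.97),.008):
            m=abs(v-k)<.004
            if m.sum()>8: pts.append((k,np.sort(u[m])[1]))
        pts=np.array(pts); p=np.polyfit(pts[:,0],pts[:,1],1)
        r=pts[:,1]-np.polyval(p,pts[:,0]); ok=abs(r)<.004; p=np.polyfit(pts[ok,0],pts[ok,1],1)
        yaw-=np.arctan(p[0])
    m=(u>np.median(u)-.07)
    print(n,len(W),'yaw',np.degrees(yaw).round(2),'front u',np.polyval(p,np.median(v)).round(4),'v range',np.quantile(v,[.005,.995]).round(4),'u range',np.quantile(u,[.01,.99]).round(4),'z',np.median(W[:,2]).round(4))
for n in('top','side','wrist'): fit(n,(.605,.062))
W=cloud(load('wrist'))
# slide in wrist
R=W[170:285,20:115].reshape(-1,3)
for z in((.007,.05),(.027,.06)):
    Q=R[(R[:,2]>z[0])&(R[:,2]<z[1])]; r=cv2.minAreaRect((Q[:,:2]*1000).astype(np.float32));print(len(Q),r)
# lips
R=W[250:275,260:310].reshape(-1,3);R=R[(R[:,2]>.01)&(R[:,2]<.05)];print('lips',len(R),R.min(0),R.max(0))
E
```

```text
top 2747 yaw -9.28 front u 0.5514 v range [0.0501 0.2676] u range [0.551  0.6787] z 0.0621
side 2803 yaw -9.26 front u 0.5497 v range [0.0502 0.2694] u range [0.5494 0.6771] z 0.0621
wrist 10112 yaw -9.26 front u 0.5482 v range [0.0519 0.2656] u range [0.5486 0.6715] z 0.0618
2643 ((461.03521728515625, -283.9668884277344), (33.159149169921875, 130.56459045410156), 85.62321472167969)
623 ((416.1394348144531, -280.2051696777344), (14.877001762390137, 40.25779724121094), 87.14705657958984)
lips 852 [ 0.54083086 -0.03790632  0.01005011] [0.5637971  0.02524466 0.04680396]
```

```bash
python3 - <<'E'
from h import *
print(row([.4241,-.2816,.12],86),row([.4241,-.2816,.016],86))
W=cloud(load('wrist')).reshape(-1,3);y=np.radians(-9.27);e=np.array([np.cos(y),np.sin(y)]);l=np.array([-e[1],e[0]])
u=W[:,:2]@e;v=W[:,:2]@l
for a in(.540,.544):
  m=(abs(u-a)<.002)&(W[:,2]>.014)&(abs(v-.079)<.05);print(a,m.sum(),np.sort(v[m])[[2,-3]],W[m,2].min(),W[m,2].max())
E
```

```text
[-4.651, -34.09, 14.116, -0.087] [-4.649, -34.097, 24.516, -0.087]
0.54 161 [0.0558227  0.10643203] 0.014090859781314469 0.04322157618945732
0.544 122 [0.0587324  0.10406399] 0.014040777364412727 0.041320131224233614
```

```bash
python3 -m jog '[[-4.65,-34.1,8,-0.087],[-4.65,-34.1,8,-0.087],[-4.65,-34.1,8,-0.087],[-4.65,-34.1,8,-0.087],[-4.65,-34.1,8,-0.087],[-4.65,-34.1,8,-0.087],[-4.65,-34.1,8,-0.087],[-4.65,-34.1,8,-0.087],[-4.65,-34.1,8,-0.087],[-4.65,-34.1,16,-0.087],[-4.65,-34.1,20,-0.087],[-4.65,-34.1,20,-0.087]]'; python3 - <<'E'
from h import *
st(); c=grab('wrist'); save(c,'w2.png'); print(row([.4241,-.2816,.016],86))
W=cloud(c).reshape(-1,3);W=W[(abs(W[:,0]-.46)<.1)&(abs(W[:,1]+.28)<.06)]
for z in((.006,.018),(.034,.05)):
    Q=W[(W[:,2]>z[0])&(W[:,2]<z[1])]; r=cv2.minAreaRect((Q[:,:2]*1000).astype(np.float32));print(len(Q),r)
E
```

```text
t: 2.73
eef_pos: [0.4267, -0.28, 0.0588]
tool_rot: [0.0, 0.033, 0.999, 0.0]
contact_force: [0.5, 1.8, 0.1]
gripper_width: 1.002
grasp_force: 0.0
t2.7 p [ 0.4267 -0.28    0.0588] ydir 86.2 tilt [0. 0.] F [0.5 1.8 0.1] w1.002 g0 q [ 0.11  0.49  0.43  2.1  -0.35  0.62  2.29]
[-0.189, -0.427, 3.671, 0.006]
5680 ((460.4241027832031, -284.1195983886719), (30.086292266845703, 130.6528778076172), 85.95087432861328)
1522 ((415.03912353515625, -280.857666015625), (12.890096664428711, 39.646514892578125), 85.46882629394531)
```

View pics/w2.png

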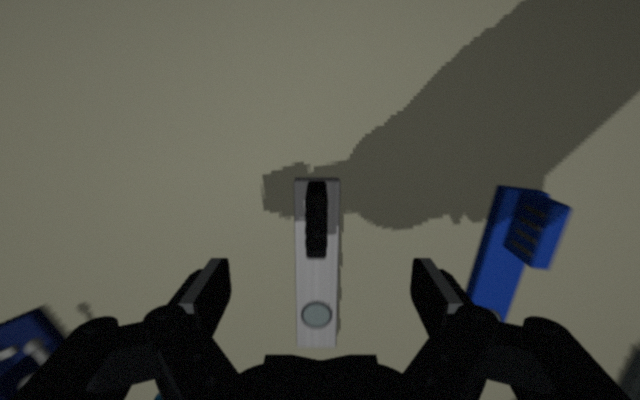

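```bash
python3 -m jog '[[0,0,2.5,0],[0,0,4.3,0],[0,0,4.3,0],[0,0,4.3,0]]'; python3 -c "
from h import *
st();print(row([.4241,-.2816,.016],86))"
```

```text
t: 3.12
eef_pos: [0.4259, -0.2802, 0.0183]
tool_rot: [-0.001, 0.033, 0.999, 0.001]
contact_force: [1.0, 0.1, 0.5]
gripper_width: 1.001
grasp_force: 0.0
t3.1 p [ 0.4259 -0.2802  0.0183] ydir 86.2 tilt [-0.001  0.001] F [1.  0.1 0.5] w1.001 g0 q [ 0.16  0.56  0.38  2.12 -0.4   0.53  2.34]
[0.166, -0.148, 0.227, 0.004]
```

```bash
python3 -m jog '[[0.2,-0.1,0.2,0],[0.2,-0.1,0.2,0],[0.2,-0.1,0.2,0],[0.2,-0.1,0.2,0],[0.2,-0.1,0.2,0],[0.2,-0.1,0.2,0],[0.2,-0.1,0.2,0],[0.2,-0.1,0.2,0],[0.2,-0.1,0.2,0],[0.2,-0.1,0.2,0]]' 1 90; python3 -m jog '[[0,0,-1,0],[0,0,-2,0],[0,0,-4,0],[0,0,-4,0],[0,0,-4,0],[0,0,-4,0]]'; python3 -c "
from h import *
st();c=grab('wrist')
W=cloud(c).reshape(-1,3);W=W[(abs(W[:,0]-.46)<.1)&(abs(W[:,1]+.28)<.06)]
W=W[(W[:,2]>.03)&(W[:,2]<.07)]
import json
Q=W[W[:,0]>.447];p=np.linalg.lstsq(np.c_[Q[:,:2]-[.46,-.28],np.ones(len(Q))],Q[:,2],rcond=None)[0];print(len(Q),'plane',p)
r=Q[:,2]-np.c_[Q[:,:2]-[.46,-.28],np.ones(len(Q))]@p;Q=Q[abs(r)<.004];p=np.linalg.lstsq(np.c_[Q[:,:2]-[.46,-.28],np.ones(len(Q))],Q[:,2],rcond=None)[0];print(len(Q),'plane',p)
print(cv2.minAreaRect((Q[:,:2]*1000).astype(np.float32)),Q.max(0),Q.min(0));save(c,'w3.png')"
```

```text
t: 3.95
eef_pos: [0.4232, -0.2823, 0.0169]
tool_rot: [0.0, 0.034, 0.999, 0.0]
contact_force: [-1.3, 1.2, 5.4]
gripper_width: 0.121
grasp_force: 88.1
t: 4.45
eef_pos: [0.4229, -0.2819, 0.0564]
tool_rot: [0.0, 0.034, 0.999, 0.0]
contact_force: [0.3, 0.8, -2.1]
gripper_width: 0.12
grasp_force: 87.9
t4.5 p [ 0.4229 -0.2819  0.0564] ydir 86.1 tilt [0. 0.] F [ 0.3  0.8 -2.1] w0.120 g88 q [ 0.12  0.49  0.43  2.11 -0.35  0.61  2.3 ]
1489 plane [ 0.00636348 -0.00709608  0.05115294]
1489 plane [ 0.00636348 -0.00709608  0.05115294]
((472.7436218261719, -284.2480163574219), (21.8551082611084, 33.56150817871094), 86.12769317626953) [ 0.48950624 -0.27369019  0.05317642] [ 0.45571596 -0.29615062  0.04962039]
```

View pics/w3.png

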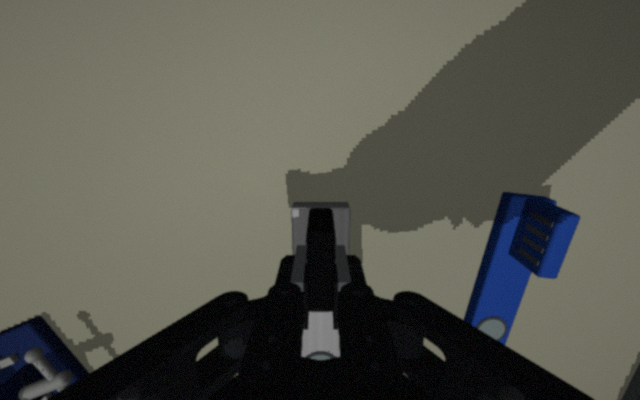

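```bash
python3 -c "
from h import *
print(row([.4294,.011,.085],80.73),row([.4294,.011,.0355],80.73))"
```

```text
[1.302, 29.255, -2.884, 0.094] [1.3, 29.253, 2.066, 0.094]
```

```bash
python3 -m jog '[[0,0,-2.9,0],[0,4,-2.9,0],[0.5,8,-2.9,0.05],[1.3,12,-2.9,0.09],[1.3,15.5,-2.9,0.094],[1.3,19,-2.9,0.094],[1.3,22.5,-2.9,0.094],[1.3,25.5,-2.9,0.094],[1.3,28,-2.9,0.094],[1.3,29.25,-2.9,0.094],[1.3,29.25,-2.9,0.094],[1.3,29.25,-2.9,0.094],[1.3,29.25,-1,0.094],[1.3,29.25,1,0.094],[1.3,29.25,2.05,0.094],[1.3,29.25,2.05,0.094],[1.3,29.25,2.05,0.094],[1.3,29.25,2.05,0.094]]'; python3 -c "
from h import *
st();c=grab('side');print(row([.4294,.011,.0355],80.73));save(c,'s2.png',(230,160,430,280),4)
y=np.radians(-9.27);e=np.array([np.cos(y),np.sin(y),0]);l=np.array([-e[1],e[0],0])
w=grab('wrist');W=cloud(w).reshape(-1,3);u=W@e;v=W@l
for lo,hi,z0,z1 in((.455,.47,.038,.058),(.47,.485,.038,.058),(.485,.52,.038,.058)):
  m=(u>lo)&(u<hi)&(abs(v-.08)<.05)&(W[:,2]>z0)&(W[:,2]<z1)
  if m.sum()>9: print(lo,m.sum(),np.sort(v[m])[[3,-4]],np.median(W[m,2]))
for a in(.538,.541,.544):
  m=(abs(u-a)<.0015)&(W[:,2]>.014)&(abs(v-.079)<.05)
  if m.sum()>9:print(a,m.sum(),np.sort(v[m])[[2,-3]])
"
```

```text
t: 6.0
eef_pos: [0.43, 0.0096, 0.0362]
tool_rot: [0.0, 0.082, 0.997, -0.0]
contact_force: [0.4, 0.2, -1.2]
gripper_width: 0.121
grasp_force: 88.3
t6.0 p [0.43   0.0096 0.0362] ydir 80.6 tilt [ 0. -0.] F [ 0.4  0.2 -1.2] w0.121 g88 q [-0.51  0.43  0.41  2.29 -0.37  0.47  1.61]
[0.102, 0.095, 0.091, -0.001]
```

View pics/s2.png

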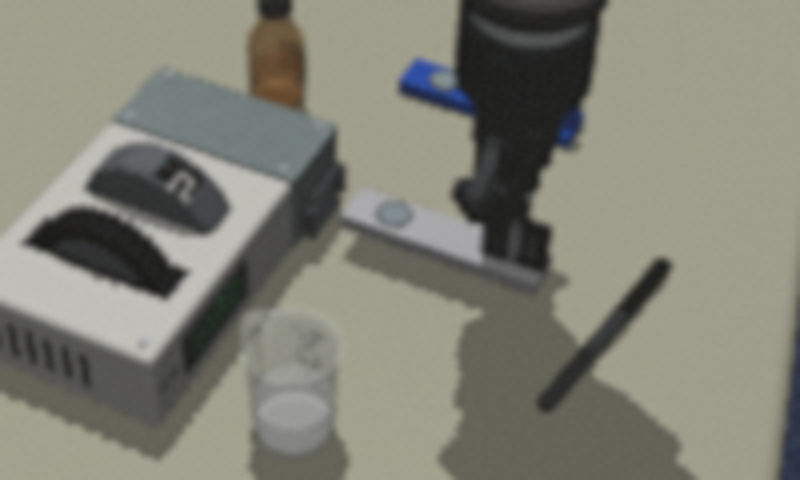

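The side view (4x crop) shows the bar's tip at about (345,210) just in front of the lips at (325,195), level and aligned; the digit in the window is between 1 and 3. I'll compare the bar's and lips' lateral positions in the same camera.

```bash
python3 -c "
from h import *
y=np.radians(-9.27);e=np.array([np.cos(y),np.sin(y),0]);l=np.array([-e[1],e[0],0])
c=load('side');W=cloud(c).reshape(-1,3);u=W@e;v=W@l
for lo in np.arange(.455,.552,.01):
  m=(u>lo)&(u<lo+.01)&(abs(v-.08)<.05)&(W[:,2]>.024)&(W[:,2]<.05)
  if m.sum()>6: print(lo.round(3),m.sum(),np.sort(v[m])[[1,-2]].round(4),np.median(W[m,2]).round(4))
p=bot.get_obs()['eef_pos'];print('tcp u,v',p@e,p@l)"
```

```text
0.455 43 [0.0644 0.0939] 0.0309
0.465 42 [0.0651 0.0931] 0.0314
0.475 43 [0.064  0.0933] 0.0311
0.485 40 [0.0656 0.0932] 0.0318
0.495 40 [0.0642 0.0933] 0.0316
0.505 37 [0.0645 0.0936] 0.0312
0.515 40 [0.063 0.093] 0.0311
0.535 47 [0.0576 0.1049] 0.0399
0.545 101 [0.0518 0.1277] 0.0393
tcp u,v 0.4231220777002498 0.07937536094096286
```

```bash
python3 -m jog '[[0,0.12,0.05,0],[-0.8,0.12,0.05,0],[-1.6,0.12,0.05,0],[-2.4,0.12,0.05,0],[-3.2,0.12,0.05,0],[-4,0.12,0.05,0],[-4.5,0.12,0.05,0],[-4.5,0.12,0.05,0]]'; python3 -c "
from h import *
st()"
```

```text
t: 6.77
eef_pos: [0.4761, 0.0042, 0.0354]
tool_rot: [0.001, 0.081, 0.997, -0.0]
contact_force: [-0.4, -0.5, -0.8]
gripper_width: 0.123
grasp_force: 88.3
t6.8 p [0.4761 0.0042 0.0354] ydir 80.7 tilt [ 0.001 -0.   ] F [-0.4 -0.5 -0.8] w0.123 g88 q [-0.47  0.49  0.4   2.19 -0.38  0.52  1.63]
```

No contact force; the tip is about 20 mm inside. Continue.

```bash
python3 -m jog '[[-0.8,0,0,0],[-1.6,0,0,0],[-2.4,0,0,0],[-3.2,0,0,0],[-4,0,0,0],[-4.3,0,0,0],[-4.3,0,0,0]]'; python3 -c "
from h import *
st()
y=np.radians(-9.27);e=np.array([np.cos(y),np.sin(y),0]);l=np.array([-e[1],e[0],0]);p=bot.get_obs()['eef_pos'];print('tcp u,v',p@e,p@l)"
```

```text
t: 7.35
eef_pos: [0.5179, -0.0026, 0.0353]
tool_rot: [0.0, 0.081, 0.997, -0.0]
contact_force: [-0.3, -0.2, -1.2]
gripper_width: 0.121
grasp_force: 88.3
t7.3 p [ 0.5179 -0.0026  0.0353] ydir 80.7 tilt [ 0.001 -0.   ] F [-0.3 -0.2 -1.2] w0.121 g88 q [-0.43  0.54  0.4   2.1  -0.38  0.58  1.65]
tcp u,v 0.5115902946557994 0.08083173262015769
```

Expected stop is about 6 mm further; push slowly in small steps.

```bash
python3 -m jog '[[-0.2,0,0,0],[-0.4,0,0,0],[-0.5,0,0,0],[-0.6,0,0,0],[-0.7,0,0,0],[-0.7,0,0,0],[-0.7,0,0,0]]'; python3 -c "
from h import *
st()
y=np.radians(-9.27);e=np.array([np.cos(y),np.sin(y),0]);l=np.array([-e[1],e[0],0]);p=bot.get_obs()['eef_pos'];print('tcp u,v',p@e,p@l)"
```

```text
t: 7.93
eef_pos: [0.5227, -0.0034, 0.035]
tool_rot: [-0.001, 0.081, 0.997, 0.0]
contact_force: [-2.7, 0.1, -0.9]
gripper_width: 0.12
grasp_force: 88.4
t7.9 p [ 0.5227 -0.0034  0.035 ] ydir 80.7 tilt [-0.002  0.   ] F [-2.7  0.1 -0.9] w0.120 g88 q [-0.43  0.55  0.4   2.08 -0.38  0.58  1.65]
tcp u,v 0.5163816926290156 0.08080888436030444
```

```bash
python3 -m jog '[[-0.1,0,0,0],[-0.2,0,0,0],[-0.3,0,0,0],[-0.4,0,0,0],[-0.4,0,0,0],[-0.4,0,0,0]]'; python3 -c "
from h import *
st()
y=np.radians(-9.27);e=np.array([np.cos(y),np.sin(y),0]);l=np.array([-e[1],e[0],0]);p=bot.get_obs()['eef_pos'];print('tcp u,v',p@e,p@l)"
```

```text
t: 8.43
eef_pos: [0.5226, -0.0035, 0.0342]
tool_rot: [-0.005, 0.081, 0.997, 0.0]
contact_force: [-12.6, 3.1, 5.2]
gripper_width: 0.12
grasp_force: 89.3
t8.4 p [ 0.5226 -0.0035  0.0342] ydir 80.8 tilt [-0.01   0.001] F [-12.6   3.1   5.2] w0.120 g89 q [-0.43  0.55  0.4   2.08 -0.38  0.59  1.65]
tcp u,v 0.5163344704972457 0.08071664727995001
```

```bash
python3 -m jog '[[0.25,0,0.1,0],[0.25,0,0.1,0]]'; python3 -m jog '[[0,0,0,0],[0,0,0,0],[0,0,0,0],[0,0,0,0],[0,0,-2,0],[0,0,-5,0],[0,0,-9,0],[0,0,-12,0],[0,0,-12,0]]' -0.6; python3 -c "
from h import *
st();c=grab('wrist');save(c,'w4.png')
y=np.radians(-9.27);e=np.array([np.cos(y),np.sin(y),0]);l=np.array([-e[1],e[0],0])
W=cloud(c).reshape(-1,3);u=W@e;v=W@l
m=(abs(v-.08)<.02)&(u<.535)&(u>.43)&(W[:,2]>.022)&(W[:,2]<.075)
print(m.sum(),np.quantile(u[m],[.01,.99]),np.quantile(v[m],[.01,.99]))
m&=(W[:,2]>.045);print('handle',m.sum(),np.quantile(u[m],[.01,.99]),np.quantile(v[m],[.02,.98]),np.median(W[m,2]))
m=(abs(v-.11)<.012)&(abs(W[:,2]-.062)<.003)&(u<.6);print('face u',np.quantile(u[m],.005))"
```

```text
t: 8.6
eef_pos: [0.5227, -0.0035, 0.0336]
tool_rot: [-0.002, 0.081, 0.997, 0.0]
contact_force: [-6.8, 1.4, 0.9]
gripper_width: 0.121
grasp_force: 88.5
t: 9.35
eef_pos: [0.5295, -0.0042, 0.1602]
tool_rot: [0.005, 0.081, 0.997, 0.001]
contact_force: [0.6, -1.0, 0.2]
gripper_width: 0.798
grasp_force: 0.0
t9.3 p [ 0.5295 -0.0042  0.1602] ydir 80.7 tilt [0.011 0.002] F [ 0.6 -1.   0.2] w0.798 g0 q [-0.54  0.35  0.53  2.01 -0.24  0.83  1.53]
1713 [0.48841239 0.53403054] [0.06708332 0.09646991]
handle 752 [0.48843729 0.52736375] [0.07551871 0.08779764] 0.05794843883305674
face u 0.5482686198167692
```

View pics/w4.png

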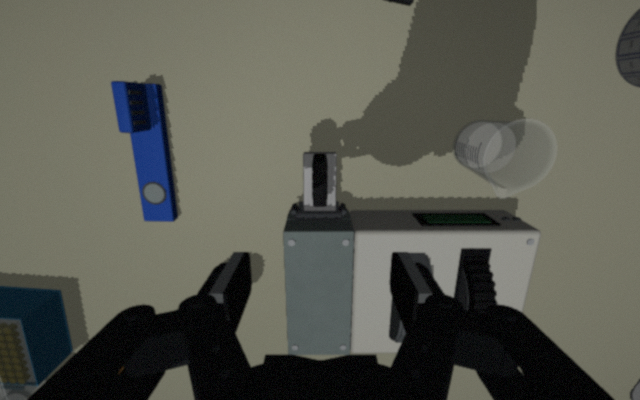

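Slide let go: handle at (320,180), front end about 21 mm from the face and seated 16 mm up. I'll nudge it once with shut fingers to be sure it is against the stop.

```bash
cat >> h.py <<'E'
_y=np.radians(-9.27);E_=np.array([np.cos(_y),np.sin(_y),0]);L_=np.array([-E_[1],E_[0],0])
def uv(u,v,z): return u*E_+v*L_+[0,0,z]
def tcp():
    p=bot.get_obs()['eef_pos'];print('uvz',(p@E_).round(4),(p@L_).round(4),p[2].round(4))
E
python3 -c "
from h import *
tcp();print(row(uv(.460,.081,.1),80.73),row(uv(.460,.081,.036),80.73))"
```

```text
uvz 0.5218 0.0814 0.1577
[6.225, -0.055, 5.728, -0.0] [6.271, -0.073, 12.128, -0.0]
```

```bash
python3 -m jog '[[3,0,0,0],[6,0,0,0],[6,0,0,0],[6,0,4,0],[6,0,8,0],[6,0,11,0],[6,0,12,0],[6,0,12,0],[6,0,12,0]]' 1 30; python3 -c "
from h import *
st();tcp()"
```

```text
t: 10.15
eef_pos: [0.4661, 0.0054, 0.0344]
tool_rot: [-0.0, 0.081, 0.997, -0.0]
contact_force: [-0.6, -0.3, 0.2]
gripper_width: 0.001
grasp_force: 0.0
t10.2 p [0.4661 0.0054 0.0344] ydir 80.7 tilt [-0.001 -0.   ] F [-0.6 -0.3  0.2] w0.001 g0 q [-0.48  0.48  0.41  2.21 -0.38  0.51  1.63]
uvz 0.4591 0.0804 0.0344
```

```bash
python3 -m jog '[[-0.6,0,0,0],[-1.2,0,0,0],[-1.5,0,0,0],[-1.7,0,0,0],[-1.9,0,0,0],[-2.1,0,0,0],[-2.2,0,0,0],[-2.2,0,0,0]]'; python3 -c "
from h import *
tcp()"; python3 -m jog '[[-0.2,0,0,0],[-0.2,0,0,0]]';python3 -c "
from h import *
tcp()"
```

```text
t: 10.82
eef_pos: [0.4847, 0.0028, 0.0339]
tool_rot: [-0.003, 0.081, 0.997, 0.0]
contact_force: [-6.8, 1.6, 6.3]
gripper_width: -0.007
grasp_force: 3.7
uvz 0.4779 0.0808 0.0339
t: 10.98
eef_pos: [0.4846, 0.0027, 0.0336]
tool_rot: [-0.005, 0.081, 0.997, 0.0]
contact_force: [-11.6, 2.8, 9.3]
gripper_width: -0.003
grasp_force: 6.1
uvz 0.4778 0.0808 0.0336
```

```bash
python3 -m jog '[[1,0,0,0],[2,0,0,0],[2,0,-3,0],[2,0,-7,0],[2,0,-11,0],[2,0,-13,0]]' 0.2 30; python3 -c "
from h import *
st();tcp();print(row(uv(.575,.2155,.165),80.73))"
```

```text
t: 11.48
eef_pos: [0.4714, 0.0049, 0.168]
tool_rot: [0.003, 0.081, 0.997, 0.001]
contact_force: [0.4, -0.4, 0.4]
gripper_width: 0.401
grasp_force: 0.0
t11.5 p [0.4714 0.0049 0.168 ] ydir 80.7 tilt [0.005 0.001] F [ 0.4 -0.4  0.4] w0.401 g0 q [-0.64  0.24  0.58  2.13 -0.18  0.82  1.46]
uvz 0.4644 0.0808 0.168
[-11.043, 13.482, 0.382, -0.001]
```

```bash
python3 -m jog '[[-2.5,3,0.1,0],[-5,6,0.1,0],[-7.5,9,0.1,0],[-10,12,0.1,0],[-11,13.5,0.1,0],[-11,13.5,0.1,0],[-11,13.5,0.1,0]]'; python3 -c "
from h import *
st();tcp();c=grab('wrist');save(c,'w5.png')
W=cloud(c).reshape(-1,3);u=W@E_;v=W@L_
m=(abs(v-.215)<.025)&(abs(u-.614)<.06)&(W[:,2]>.068)&(W[:,2]<.098)
print('wheel',m.sum(),np.quantile(u[m],[.01,.99]),np.quantile(v[m],[.02,.98]),W[m,2].max())
m=(abs(v-.16)<.02)&(abs(u-.614)<.06)&(W[:,2]>.068)&(W[:,2]<.098)
print('cowl',m.sum(),np.quantile(u[m],[.01,.99]),np.quantile(v[m],[.02,.98]),W[m,2].max());print(proj(c,uv(.596,.1605,.088)))"
```

```text
t: 12.07
eef_pos: [0.6002, 0.1215, 0.1628]
tool_rot: [0.0, 0.08, 0.997, -0.0]
contact_force: [-1.0, -0.2, 0.5]
gripper_width: 0.397
grasp_force: 0.0
t12.1 p [0.6002 0.1215 0.1628] ydir 80.8 tilt [ 0. -0.] F [-1.  -0.2  0.5] w0.397 g0 q [-0.68  0.49  0.51  1.8  -0.29  0.93  1.37]
uvz 0.5728 0.2166 0.1628
wheel 1948 [0.57524338 0.64755703] [0.20710634 0.22509993] 0.09371933047091638
cowl 2651 [0.5730634  0.63404032] [0.14743435 0.17475844] 0.09485794875166464
(np.float64(245.92534331779666), np.float64(242.1418617642629))
```

View pics/w5.png

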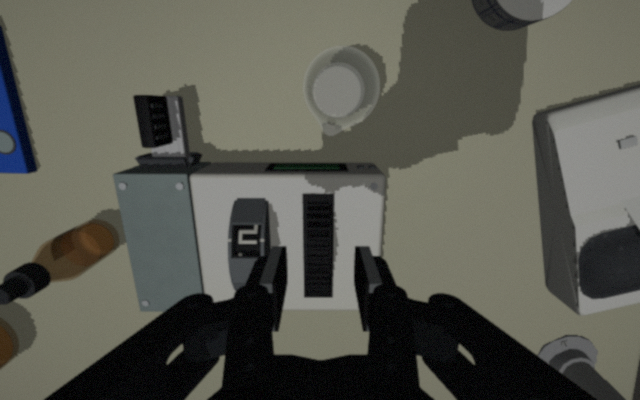

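The window is at (247,241), the wheel at (318,245) between the fingers, and the beaker at (342,85) is clear. I'll unwrap the drum face numerically as text to read the digit.

```bash
cat >> h.py <<'E'
def drum(c,r=.043,lo=3,hi=47,show=True):
    "drum unwrapped as read from the robot: rows = angle (deg) from straight up toward the robot, top row = back"
    g=cv2.cvtColor(c['pixels'],cv2.COLOR_RGB2GRAY)
    ph=np.arange(lo,hi,1.5); vs=.1605+.014-np.arange(0,.0281,.001)
    m=np.array([[proj(c,uv(.6135-r*np.sin(np.radians(p)),v,.047+r*np.cos(np.radians(p)))) for v in vs] for p in ph],np.float32)
    I=cv2.remap(g,m[...,0],m[...,1],cv2.INTER_CUBIC)
    if show:
        q=' .:-=+*#%@'
        for p,row_ in zip(ph,I): print('%5.1f '%p+''.join(q[min(9,int(x)//26)] for x in row_))
    k=I[:,7:22]>110; rows=np.where(k.any(1)&(abs(ph-25)<16))[0]
    if len(rows): print('digit rows',ph[rows[0]],ph[rows[-1]],'mid',(ph[rows[0]]+ph[rows[-1]])/2)
E
python3 -c "
from h import *
drum(load('wrist'))"
```

```text
3.0         .:::::::::::::::::::-
  4.5        .::::::::::::::::::::-
  6.0       .:::::::::::::::::::::-
  7.5       ....................::-
  9.0  ...             ..:..   ..:-
 10.5 .:::.            .:-:.    ::-
 12.0 .:::.            ..::.    ::-
 13.5 .:::.              .      ::-
 15.0 .:::.                 .   ::-
 16.5 .:::.....     .      .    ::-
 18.0 .:::. .      . ..   .    ..:-
 19.5 .:::.   .                 ::-
 21.0 .:::. ..::::::::::::..   .::-
 22.5 .:::. :==+=====+=====:    ::-
 24.0 .-=-:.:=++++++++++++=:   .:==
 25.5 .-==:..:----------=+=:   .-=+
 27.0 .:--:. .   ..    .-+=:   .:-=
 28.5 .:::.            .-==:    .:-
 30.0 ..::.            .-==:   ..:-
 31.5 ..::. .:::::::::::=+=:    .:-
 33.0 ..::. :-===========+=:    .:-
 34.5 ..::. :==============:    .:-
 36.0  .::. :==----------::.   ..:-
 37.5  .::. :==-...........    ..:-
 39.0  .::. :==-.               .::
 40.5 ..:.. :==:.              ..:-
 42.0 ..::..:--::.:....:........::-
 43.5  ..:::::::::::::::::::::::::-
 45.0 ..:...........:..:.::..:...::
 46.5 ..:........................::
digit rows 22.5 40.5 mid 31.5
```

```bash
python3 -m jog '[[-1.5,0,1,0],[-2.3,-0.05,3,0],[-2.3,-0.05,5.5,0],[-2.3,-0.05,7.5,0],[-2.3,-0.05,8.5,0],[-2.3,-0.05,9.3,0],[-2.3,-0.05,9.3,0],[-2.3,-0.05,9.3,0]]'; python3 -c "
from h import *
st();tcp()"
```

```text
t: 12.78
eef_pos: [0.623, 0.1161, 0.071]
tool_rot: [0.0, 0.081, 0.997, 0.0]
contact_force: [-0.2, 1.4, 1.3]
gripper_width: 0.4
grasp_force: 0.0
t12.8 p [0.623  0.1161 0.071 ] ydir 80.7 tilt [0.001 0.   ] F [-0.2  1.4  1.3] w0.400 g0 q [-0.6   0.63  0.45  1.8  -0.37  0.79  1.44]
uvz 0.5962 0.2149 0.071
```

```bash
python3 -m jog '[[0,0.1,0.35,0],[0,0.1,0.35,0],[0,0.1,0.35,0],[0,0.1,0.35,0],[0,0.1,0.35,0],[0,0.1,0.35,0]]' 1 25; python3 -c "
from h import *
tcp();print(bot.get_obs()['torque'])
a=np.radians(np.arange(-29,29.1,5.8));print(np.c_[-(.036*np.sin(a)+.01745)*100,-(.036*np.cos(a)-.0315)*100].round(2).tolist())"
```

```text
t: 13.28
eef_pos: [0.6237, 0.1159, 0.0679]
tool_rot: [0.001, 0.081, 0.997, -0.001]
contact_force: [-1.2, -4.8, 6.1]
gripper_width: 0.203
grasp_force: 27.1
uvz 0.5969 0.2149 0.0679
[-1.1244233   0.33603698  0.07347262]
[[0.0, 0.0], [-0.33, -0.16], [-0.67, -0.29], [-1.02, -0.38], [-1.38, -0.43], [-1.75, -0.45], [-2.11, -0.43], [-2.47, -0.38], [-2.82, -0.29], [-3.16, -0.16], [-3.49, 0.0]]
```

```bash
python3 -m jog '[[-0.33,-0.05,-0.16,0],[-0.67,-0.05,-0.29,0],[-1.02,-0.05,-0.38,0],[-1.38,-0.05,-0.43,0],[-1.75,-0.05,-0.45,0],[-2.11,-0.05,-0.43,0],[-2.47,-0.05,-0.38,0],[-2.82,-0.05,-0.29,0],[-3.16,-0.05,-0.16,0],[-3.49,-0.05,0,0],[-3.49,-0.05,0,0],[-3.49,-0.05,0,0]]'; python3 -c "
from h import *
st();tcp();
c=grab('wrist');drum(c)"
```

```text
t: 14.28
eef_pos: [0.6549, 0.1108, 0.0665]
tool_rot: [-0.003, 0.081, 0.997, -0.0]
contact_force: [-6.7, -3.3, 5.1]
gripper_width: 0.202
grasp_force: 29.2
t14.3 p [0.6549 0.1108 0.0665] ydir 80.7 tilt [-0.005 -0.   ] F [-6.7 -3.3  5.1] w0.202 g29 q [-0.57  0.68  0.44  1.72 -0.38  0.83  1.46]
uvz 0.6285 0.2148 0.0665
  3.0  .......:--------------------
  4.5  .:..::.:--------------------
  6.0  .:....::--------------------
  7.5  .:........................:-
  9.0  .::...::     .     .  ....--
 10.5  .:.  ---:::::::::::      .--
 12.0  .::  =--========---.     .--
 13.5  :--..=--=+++++-----.     .--
 15.0  :--. .............. .    .--
 16.5  :--.  . ..    . ..  .    .--
 18.0  :--.. .      .   .       .--
 19.5  :--.                     .--
 21.0  :--.                     .:-
 22.5  :--. -+++++++++++++.     .:-
 24.0  :--:.=*++*+++**++++:     .--
 25.5 .-+++.-==========+++:     .++
 27.0 .:==-            -++:     .==
 28.5  .::.            -++:     .::
 30.0  .::.            -++:     .::
 31.5  :::. .........  -++:    ..::
 33.0  .::. -===========++:     .::
 34.5 ..::. =+++++++++++++:      ::
 36.0  .::. -===========++:     .::
 37.5 ..::.            -++:   . .::
 39.0  .::.            -++.     .::
 40.5  .::.            -++:   .  ::
 42.0  .::::.....:::..::=-::.::::::
 43.5  .:::::::::::::::::::::::::::
 45.0  .::.::::::::::::::::::::::::
 46.5  .::.:.:::::::::::::::.::::::
digit rows 12.0 40.5 mid 26.25
```

```bash
python3 -m jog '[[0,0,0,0],[0,0,0,0],[0,0,0,0],[1,0,0,0],[2.2,0,0,0],[3.4,0,0,0],[3.9,0,0,0],[3.9,0,0,0],[3.9,0,0,0]]' 0.2; python3 -m jog '[[0,0,0,0],[0,0,0,0],[0,0,0,0],[0,0,0,0],[0,0,0,0]]' 1 40; python3 -c "
from h import *
tcp()"; python3 -m jog '[[-0.33,0,-0.1,0],[-0.67,0,-0.2,0],[-1.02,0,-0.3,0],[-1.38,0,-0.35,0],[-1.75,0,-0.4,0],[-2.11,0,-0.4,0],[-2.47,0,-0.4,0],[-2.82,0,-0.3,0],[-3.2,0,-0.2,0],[-3.6,0,-0.1,0],[-4,0,0,0],[-4,0,0,0],[-4,0,0,0]]'; python3 -c "
from h import *
st();tcp();
c=grab('wrist');drum(c)"
```

```text
t: 15.08
eef_pos: [0.619, 0.1181, 0.0671]
tool_rot: [0.0, 0.081, 0.997, 0.0]
contact_force: [0.6, 0.1, -0.6]
gripper_width: 0.399
grasp_force: 0.0
t: 15.5
eef_pos: [0.6194, 0.1166, 0.0673]
tool_rot: [0.0, 0.081, 0.997, -0.0]
contact_force: [-2.6, -2.2, 5.5]
gripper_width: 0.202
grasp_force: 40.7
uvz 0.5925 0.2149 0.0673
t: 16.58
eef_pos: [0.6549, 0.1107, 0.0659]
tool_rot: [-0.004, 0.081, 0.997, -0.0]
contact_force: [-10.8, -1.7, 8.4]
gripper_width: 0.204
grasp_force: 46.9
t16.6 p [0.6549 0.1107 0.0659] ydir 80.7 tilt [-0.008 -0.   ] F [-10.8  -1.7   8.4] w0.204 g47 q [-0.56  0.69  0.44  1.72 -0.38  0.83  1.46]
uvz 0.6285 0.2148 0.0659
  3.0  .:.....:--------------------
  4.5  .:..:..:--------------------
  6.0  .:....:.--------------------
  7.5  .:........................:-
  9.0  .:.. ::::::::::::::.  ....--
 10.5  .:.  -=====-====---.     .--
 12.0 ..::. :------------:      .--
 13.5 .:--.                     .--
 15.0 .:--..      .             .--
 16.5 .:--.. .. .       . .     .--
 18.0  :--.. .  .      .        .--
 19.5  :--.              .      .:-
 21.0  :--. ...        ...      .:-
 22.5  :--. =++.       -++:     .:-
 24.0  :--: =++.       -++:    ..--
 25.5  -+++.=++.       -++:     .=+
 27.0  :===.=++.       -++:  .. .-=
 28.5  :::..=++.       -++:     .::
 30.0  .::. =++:.......-++:     .::
 31.5 ..::. =+++++++++++++:  .  .::
 33.0  .::. =+++++++++++++:   . .::
 34.5  .::. :----------=++:     .::
 36.0  .::.            -++:  .  .::
 37.5  .::.            -++:    ..::
 39.0  .::.            -++:     .::
 40.5  .::.            -++:     .::
 42.0  .:::::::::::::::-==:::::::::
 43.5  .:::::::::::::::::::::::::::
 45.0  .::.::::::::::::::::::::::::
 46.5  .::.:.::::::::::::::::::::::
digit rows 22.5 40.5 mid 31.5
```

```bash
python3 -m jog '[[0,0,0,0],[0,0,0,0],[0,0,0,0],[1,0,0,0],[2.2,0,0,0],[3.4,0,0,0],[4.2,0,0,0],[4.2,0,0,0],[4.2,0,0,0]]' 0.2; python3 -m jog '[[0,0,0,0],[0,0,0,0],[0,0,0,0],[0,0,0,0],[0,0,0,0]]' 1 40; python3 -c "
from h import *
tcp()"; python3 -m jog '[[-0.33,0,-0.1,0],[-0.67,0,-0.2,0],[-1.02,0,-0.3,0],[-1.38,0,-0.35,0],[-1.75,0,-0.4,0],[-2.11,0,-0.4,0],[-2.47,0,-0.4,0],[-2.82,0,-0.3,0],[-3.2,0,-0.2,0],[-3.6,0,-0.1,0],[-4,0,0,0],[-4.3,0,0,0],[-4.3,0,0,0],[-4.3,0,0,0]]'; python3 -c "
from h import *
st();tcp();
c=grab('wrist');drum(c)"
```

```text
t: 17.38
eef_pos: [0.6169, 0.1184, 0.067]
tool_rot: [0.0, 0.081, 0.997, 0.0]
contact_force: [-0.3, 0.6, 0.0]
gripper_width: 0.398
grasp_force: 0.0
t: 17.8
eef_pos: [0.6174, 0.1169, 0.0673]
tool_rot: [0.0, 0.081, 0.997, -0.0]
contact_force: [-3.1, -2.8, 5.1]
gripper_width: 0.201
grasp_force: 41.2
uvz 0.5905 0.2149 0.0673
t: 18.97
eef_pos: [0.6555, 0.1106, 0.0658]
tool_rot: [-0.005, 0.081, 0.997, -0.0]
contact_force: [-10.7, -1.2, 7.8]
gripper_width: 0.203
grasp_force: 49.0
t19.0 p [0.6555 0.1106 0.0658] ydir 80.7 tilt [-0.009 -0.   ] F [-10.7  -1.2   7.8] w0.203 g49 q [-0.56  0.69  0.44  1.72 -0.38  0.83  1.46]
uvz 0.6291 0.2148 0.0658
  3.0 ..:....::--------------------
  4.5 ..:....::--------------------
  6.0  .:......:-------------------
  7.5  .:........................:-
  9.0  .:..     .   .  .   . ....--
 10.5  .:.                     ..--
 12.0  .::                     ..--
 13.5 .:--.                   . .--
 15.0  :--..               .    .--
 16.5  :--..-=============.    ..--
 18.0  :--. =*************:     .--
 19.5  :--..=**+++++++++++.    ..--
 21.0  :--. =*+.      . ..      .--
 22.5 ..--..+++.                .:-
 24.0 .:--: +*+.                .--
 25.5  -+++.+++.                .=+
 27.0 .-++=.=*+===========.     .=+
 28.5  .--..=+++++++++++++:     .::
 30.0  :::. -+++++=+==++++:    ..::
 31.5  .::.  .   .  . .-++:  .  .::
 33.0  .::.            -++:   . .::
 34.5  .::.            -++:     .::
 36.0  .::.  ..........-++:  .   ::
 37.5  .::. ============++:     .::
 39.0  .::. =+++++++++++++:     .::
 40.5  .::. -=============.      ::
 42.0  .:::::::::::::::::::::::::::
 43.5  .:::::::::::::::::::::::::::
 45.0  .::.::::::::::::::::::::::::
 46.5  .::.::::::::::::::::::::::::
digit rows 16.5 40.5 mid 28.5
```

```bash
python3 -m jog '[[-0.1,0,0.1,0],[-0.2,0,0.1,0],[-0.3,0,0.1,0],[-0.35,0,0.1,0],[-0.35,0,0.1,0],[-0.35,0,0.1,0]]'; python3 -c "
from h import *
tcp();
c=grab('wrist');drum(c)"|grep -v '[0-9]  .:::'
```

```text
t: 19.52
eef_pos: [0.6582, 0.1102, 0.0646]
tool_rot: [-0.005, 0.081, 0.997, -0.0]
contact_force: [-12.4, -0.8, 8.8]
gripper_width: 0.2
grasp_force: 49.2
uvz 0.6318 0.2148 0.0646
  3.0  .:.....:--------------------
  4.5 ..:..::----------------------
  6.0  .:..------------------------
  7.5  ::.....::.::.:::......:...:-
  9.0  :::. . .    ..       .. ..--
 10.5  :--.                    ..--
 12.0  :--.                   ...--
 13.5  :--..::-----=-::---.     .--
 15.0  :--..=********+****:     .--
 16.5  :--..+**+++++++++++.  . ..--
 18.0  :--. +*+.        .       .--
 19.5  :--..+*+.                .--
 21.0  .--..+*+.                .:-
 22.5  :--..+*+.              . .:-
 24.0  :--:.+**==========-.     .--
 25.5  -+++.=**+++++++++++:     .=+
 27.0  :++=.-+++++++++++++:     .-=
 28.5 ..--.            -++:     .::
 30.0  .::.            -++:    . ::
 31.5  .::.            -++:     .::
 33.0 ..::.            -++:     .::
 34.5  .::. -===========++:     .::
 36.0  .::. =+++++++++++++:      ::
 37.5 ..::. -=============.   . .::
 39.0  .::.           ..         ::
 40.5  .::.                      ::
 45.0 ..::.::::::::::::::::::::::::
 46.5  .::.::::::::::::::::::::::::
digit rows 15.0 37.5 mid 26.25
```

```bash
python3 -m jog '[[-0.05,0,0,0],[-0.05,0,0,0],[-0.05,0,0,0]]'; python3 -m jog '[[0,0,0,0],[0,0,0,0],[0,0,0,0],[0,0,0,0],[0,0,-3,0],[0,0,-6,0],[2,0,-9,0],[5,0,-10,0],[6,0,-10,0],[6,0,-10,0]]' 0.2; python3 -c "
from h import *
tcp();
c=grab('wrist');drum(c);save(c,'w6.png',(150,80,450,320),2.5)
W=cloud(c).reshape(-1,3);u=W@E_;v=W@L_
m=(abs(v-.08)<.02)&(u<.535)&(u>.43)&(W[:,2]>.047)&(W[:,2]<.07)
print('handle',m.sum(),np.quantile(u[m],[.01,.99]) if m.sum() else '')"
```

```text
t: 19.82
eef_pos: [0.6582, 0.1102, 0.0646]
tool_rot: [-0.006, 0.081, 0.997, -0.0]
contact_force: [-13.6, -0.3, 10.1]
gripper_width: 0.199
grasp_force: 49.4
t: 20.65
eef_pos: [0.6025, 0.1212, 0.1664]
tool_rot: [-0.0, 0.08, 0.997, 0.001]
contact_force: [0.3, 0.1, -0.4]
gripper_width: 0.399
grasp_force: 0.0
uvz 0.5752 0.2166 0.1664
  3.0    ..:::::::::::::::::::::::-
  4.5  .::::::::::::::::::::::::::-
  6.0 .:::::::::::::::::::::::::::-
  7.5 .:::......................::-
  9.0 .:::.                .   .::-
 10.5 .:::                     .::-
 12.0 .:::                     .::-
 13.5 .:::...:--------::--:    .::-
 15.0 .:::..:=++++++++==++-.   .::-
 16.5 .:::..-+++==========-.   .::-
 18.0 .:::..-++-::::::::::..   .::-
 19.5 .:::..-++-.              .::-
 21.0 .:::..-=+-.         .    .::-
 22.5 .:::..:++-...   .        .::-
 24.0 .-=-:.:++=----------:.   .-==
 25.5 :=+=:.:=++++++++++==-.   .-=+
 27.0 .---. :=============-.   .:-=
 28.5 .:::  .:::::::::::==-.    ::-
 30.0 .:::             .===.    ::-
 31.5 .::.             .-+=.    ::-
 33.0 .:::       ..  . .-==:    .:-
 34.5 .::.  .:----:-:---===.    .:-
 36.0 ..::  :=============-.    .:-
 37.5  ::.  :-============-.    .:-
 39.0 ..:.  .:::::::::::::.     .:-
 40.5 ..:..   . . .........  ....:-
 42.0 ..::::::..::::::..::::::::::-
 43.5 ..::::::::::::::::::::::::::-
 45.0 ..:.....:.........:........:-
 46.5 ..:........................:-
digit rows 15.0 36.0 mid 25.5
handle 1120 [0.48903345 0.52829873]
```

View pics/w6.png

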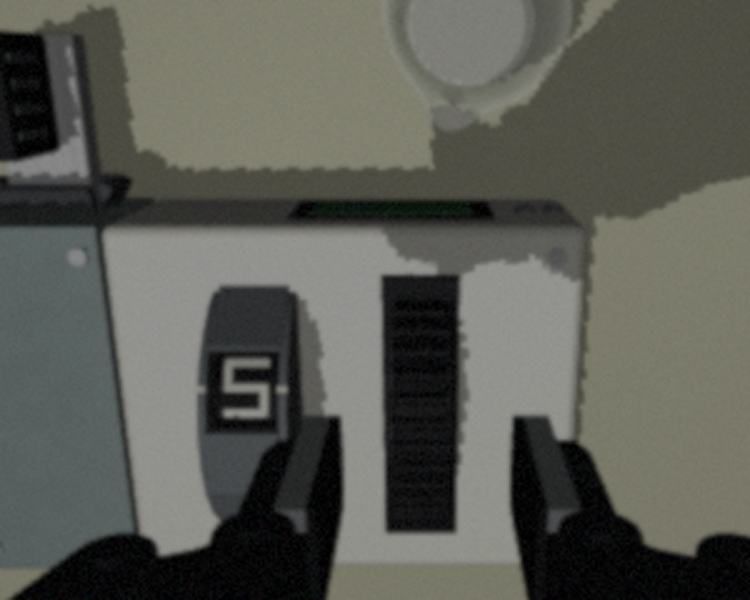

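The crop shows a 5 at (247,390), level with the cowl's side marks at (202,390) and (282,390). The slide's handle is still home at top left and the beaker is untouched, so I'm handing in.

```bash
python3 -m jog '[[0,0,-1,0],[0,0,-2,0],[0,0,-2,0]]'; python3 -c "
from h import *
print(bot.hand_in())"
```

```text
t: 20.95
eef_pos: [0.6063, 0.1197, 0.1878]
tool_rot: [0.002, 0.081, 0.997, 0.0]
contact_force: [0.4, -0.5, 0.2]
gripper_width: 0.396
grasp_force: 0.0
the job is handed in; nothing more can be done
None
```

The filter slide is home against the stop and released, digit 5 stands within about 1° of square in the window, the bystanders were not touched, and the job was handed in at 21 s; no verdict came back.

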